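# Level the workshop balance by shifting a collar

### The job

The steel collars on the bench balance are being split into two sets of equal weight for the drum sander, but one pan has sunk. Shift the one collar that makes the two sides equal from the sunk pan onto the empty post of the other pan, so that both pans come to rest level with every collar threaded on a post and lying flat on its pan. The empty post may be clamped anywhere along its slot, so feel for it gently: on the raised pan and its posts a press of 15 N is already too much, do not drop the collar, and leave the things around the balance where they are.

Things in the scene. Friction and masses are not known exactly. Their poses are not given: they have to be found in the camera images.
- balance: Heavy counter balance, fixed to the bench: grey housing 100 mm (x) by 360 mm (y), 66 mm high, with two aluminium pans end to end above it. Origin under its middle on the bench; y points to the left pan, x away from the robot. The pans' top faces are 100 mm above the bench when level, and the dark pointers at their inner ends then meet at the same height.
- left_pan (a joint): Height of the left pan above level, m: 0 level, +0.010 up at its stop, -0.010 down at its stop. The right pan always does the opposite. With one collar lifted from the sunk pan the raised pan yields to a push of about that collar's weight (1 to 2 N), sinks 20 mm, then is rigid. Spring 30 N/m and a damper: equal weights come level within about 3 s.
- left_mid (a point): Middle of the left pan's top face, on which collars rest; moves with the pan. z up, y along the pan to its outer end, x across. Aluminium plate 62 mm wide, 6 thick, from y = -95 to +120 mm. Two fixed posts, 12 mm diameter, 34 mm tall above the face, stand at y = -66 and -6 mm; the slot with the empty post is centred at y = +72 mm.
- right_mid (a point): Middle of the right pan's top face, on which collars rest; moves with the pan. z up, y along the pan to its outer end, x across. Aluminium plate 62 mm wide, 6 thick, from y = -95 to +120 mm. Two fixed posts, 12 mm diameter, 34 mm tall above the face, stand at y = -66 and -6 mm; the slot with the empty post is centred at y = +72 mm.
- left_slot (a point): Top face of the left pan at the middle of the slot near its outer end; z up, y outwards along the slot. That pan's empty post (steel, 16.4 mm diameter, 34 mm tall above the face, top edge chamfered 0.8 mm) is clamped upright anywhere up to 14 mm to either side of this point along y, none across; where is not measured. It holds there against about 30 N.
- right_slot (a point): Top face of the right pan at the middle of the slot near its outer end; z up, y outwards along the slot. That pan's empty post (steel, 16.4 mm diameter, 34 mm tall above the face, top edge chamfered 0.8 mm) is clamped upright anywhere up to 14 mm to either side of this point along y, none across; where is not measured. It holds there against about 30 N.
- collar_48: Loose plain steel collar (thick ring) 48 mm tall, outside diameter 46 mm, bore 18 mm, 528 g. Origin on its axis at its underside; z is its axis. It weighs as much as the other three collars together. 
- collar_20: Loose plain steel collar (thick ring) 20 mm tall, outside diameter 46 mm, bore 18 mm, 220 g. Origin on its axis at its underside; z is its axis. It starts on a fixed post of one of the pans; each pan starts with two collars on its two fixed posts, in any order.
- collar_16: Loose plain steel collar (thick ring) 16 mm tall, outside diameter 46 mm, bore 18 mm, 176 g. Origin on its axis at its underside; z is its axis. It starts on a fixed post of one of the pans; each pan starts with two collars on its two fixed posts, in any order.
- collar_12: Loose plain steel collar (thick ring) 12 mm tall, outside diameter 46 mm, bore 18 mm, 132 g. Origin on its axis at its underside; z is its axis. It starts on a fixed post of one of the pans; each pan starts with two collars on its two fixed posts, in any order.
- spanner: Bystander: steel spanner 160 mm long lying flat on the bench on the robot's side of the balance. Origin at its middle, x along it.
- jar: Bystander: white jar, 60 mm diameter, 85 mm tall, standing beyond the balance. Origin at the centre of its underside.
- offcut: Bystander: wooden offcut 50 x 140 x 30 mm lying beyond the balance. Origin at the centre of its underside.
Not all that is in view belongs to the job. There is more than one size of the collar_48; the one meant has the size given above.

How it is judged:
By the outcome, as a careful person would: the job done as asked, in the order asked, and still so for the second after the job is handed in, with the robot touching nothing.
It also fails if it takes over 72 s, if anything falls off the work surface, if the arm or the gripper's body presses on something with over 40 N, if the wrist force passes 120 N, or if a joint passes its speed limit or range.

### The arm

A 7-joint arm with a two-finger parallel gripper is mounted at the origin on the work surface. World frame = base frame: x ahead of the robot, y to its left, z up, the work surface at z = 0. Lengths are in m, angles in rad, forces in N, time in s.
With the tool pointing down it reaches from about 0.425 to 0.925 m from the base axis. Payload 6.8 kg.
Tool frame: the origin (TCP) lies at the very end of the fingers, on their centre line; the grasp point (between the pads) lies 19 mm behind it; z points along the fingers, y is the line along which they close (so a half turn about z gives the same grasp; the last joint's range is limited). The gripper opens to 85 mm and grips with 20 to 120 N. Pads are 22 mm wide; open, the fingers measure 114 mm over their backs; the gripper's body (76 mm by 85 mm) begins 54 mm behind the grasp point. The pads swing forward as they close: fully open they stand 13 mm farther back than shut.
Start: joints at [1.241, 0.477, 0.022, 1.555, -0.011, 1.109, -0.083], TCP at [0.148, -0.658, 0.231] pointing down, gripper open.
Joint ranges: [-2.96, 2.96], [-0.34, 2.1], [-1.41, 1.46], [0.24, 2.44], [-1.37, 4.51], [0.17, 1.92], [-2.96, 2.96]. Speed limits (rad/s): [2.39, 2.39, 3.14, 3.14, 3.14, 3.14, 3.14].

### API

Orientations are given as a rotation vector (axis times angle).
In Python, from bench import r gives the robot as it stands.
- The arm moves only by the shell command python3 -m jog 'ROWS' [FORCE]. ROWS is JSON, a list of rows, each an object of numbers: "fingers": the finger opening in m, from 0 to 0.0854; "x", "y", "z": the shift along the tool's x, y, z in m; "rx", "ry", "rz": the turn, a rotation vector about the tool's x, y, z in degrees. In form: [{"fingers": .., "x": .., "y": .., "z": .., "rx": .., "ry": .., "rz": ..}, ...]. A call has 1 to 8 rows; each row shifts and turns the commanded pose from where the row before left it, along the tool's axes as they then stand; what a row does not reach is not made up. A row lasts 1/8 s, in which the tool goes at most 62.5 mm and 10.7 degrees, less where a joint would pass 70% of its speed; a pose out of reach is approached as far as the arm can. A call is refused whole if a number of a shift passes 0.0625 or a number of a turn 10.7, either way. A call with a gripper value outside its range is refused whole. The fingers move at their own pace and stop on an object; FORCE is the grip in N (left out, the last holds). Time passes only in rows, so rows that do not move let the fingers close. It gives the time, the measured TCP pose, the force, the opening and the grip force at its end, in the units of the state.
- r.get_obs(): the state, without advancing time (a new reading comes with each control period).
- r.grab_frame(name): name is "scene" or "top"; returns (picture, depth): 400x640x3 uint8, red, green, blue; 400x640 float32, m along the optical axis (not along the pixel's ray), 0 where there is no reading.
- r.get_calibration(name): a dict with "mtx" (3x3 intrinsics, pixels), "extrinsics" (4x4, takes a point from camera to world coordinates). Camera axes: x right, y down, z forward; pixel columns grow to the right and rows downward; lengths in m; the calibration is good to about 2 mm. A picture is of the moment at which its call begins. get_calibration takes no time and is no camera call.
- r.hand_in(): hands the job in; it is judged then, once.
Trained networks look in the newest picture that a camera, given by its name, has taken for a name from the list of things; names that differ only in an ending like _2 or _b are one class to them, and where a whole thing is asked for, a point or a joint stands for the part that bears it (a point fixed in the world has none). Each returns a list of dicts, best first, with "score" (0 to 1); they miss things now and then, are a little off and sometimes report something else, mostly with a low value. They report only what shows in the picture. A call takes as long as a camera call. They do not tell look-alikes from the thing itself.
- r.search_frame(target, camera): "xyz" ([x, y, z] in m, in world coordinates, good to about 4 mm: the middle of the surface that is visible of it).
- r.landmark_of(target, camera): "xyz" ([x, y, z] in m, in world coordinates, good to about 4 mm: a listed point, or the origin of a listed thing).
The state is a dict: "clock": time; "joints": joint angles; "qvel": joint speeds; "tau": joint torques, N m; "tcp_pos": TCP position; "orientation": TCP orientation; "contact_force": force on the tool from outside, world axes, zero at the start; "moment": the same for the moment, N m; "grip_width": finger opening in m; "gripper_force": force on a finger pad.
Only numpy, scipy, OpenCV 4.12 (cv2) and the standard library are available. Lean on these libraries where they do the work, as an engineer would, in place of code of your own. Each camera call takes 0.05 s, during which the arm holds its last target. There are 200 camera calls.

## Working session

There is one attempt and no reset: what is moved stays moved. The work goes in short steps, Python scripts to look and compute and a shell command to move; the robot and the scene stay as the last step left them, time stands still between calls to the robot, and variables do not carry over. Pictures are saved under pics/ and viewed, at most 10 in all, crops included, and the job is handed in when it is done.

```bash
mkdir -p pics; ls
python3 - <<'E'
from bench import r
import cv2,numpy as np
for c in("scene","top"):
    p,d=r.grab_frame(c); cv2.imwrite(f"pics/{c}0.png",cv2.cvtColor(p,cv2.COLOR_RGB2BGR)); np.save(f"pics/{c}0.npy",d)
    k=r.get_calibration(c); print(c,np.round(k["mtx"],1).tolist(),np.round(k["extrinsics"],3).tolist())
    for t in("balance","left_mid","right_mid","left_slot","right_slot","collar_48","collar_20","collar_16","collar_12"):
        print(t,[(np.round(x["xyz"],3).tolist(),round(x["score"],2)) for x in r.landmark_of(t,c)[:4]])
o=r.get_obs();print(o)
E
```

```text
pics
scene [[463.4, 0.0, 317.8], [0.0, 463.4, 204.4], [0.0, 0.0, 1.0]] [[0.525, 0.685, -0.506, 0.992], [0.851, -0.427, 0.306, -0.27], [-0.006, -0.591, -0.807, 0.817], [0.0, 0.0, 0.0, 1.0]]
balance [([0.535, 0.032, 0.001], 0.66)]
left_mid [([0.562, 0.156, 0.087], 0.88)]
right_mid [([0.505, -0.095, 0.109], 0.69)]
left_slot [([0.579, 0.233, 0.09], 0.71), ([0.684, 0.111, -0.0], 0.49), ([0.532, 0.03, -0.003], 0.18)]
right_slot [([0.486, -0.163, 0.111], 0.95)]
collar_48 [([0.517, -0.027, 0.112], 0.93), ([0.505, -0.084, 0.109], 0.88), ([0.339, 0.162, 0.003], 0.86), ([0.547, 0.096, 0.087], 0.72)]
collar_20 [([0.517, -0.027, 0.112], 0.93), ([0.505, -0.084, 0.109], 0.88), ([0.339, 0.162, 0.003], 0.86), ([0.547, 0.096, 0.087], 0.72)]
collar_16 [([0.517, -0.027, 0.112], 0.93), ([0.505, -0.084, 0.109], 0.88), ([0.339, 0.162, 0.003], 0.86), ([0.547, 0.096, 0.087], 0.72)]
collar_12 [([0.517, -0.027, 0.112], 0.93), ([0.505, -0.084, 0.109], 0.88), ([0.339, 0.162, 0.003], 0.86), ([0.547, 0.096, 0.087], 0.72)]
top [[404.5, 0.0, 323.1], [0.0, 404.5, 202.7], [0.0, 0.0, 1.0]] [[0.004, -0.98, 0.197, 0.384]
[... 871 characters left out ...]
clock': 1.0, 'joints': array([ 1.24090053,  0.47700647,  0.02239486,  1.55543254, -0.0115038 ,
        1.10933897, -0.08310618]), 'qvel': array([-0.00078281, -0.00016399,  0.00121608,  0.00061315,  0.00073475,
        0.00059164, -0.00064394]), 'tau': array([-5.75161012e-04, -5.96337497e+01,  1.60644226e+00, -2.81550068e+01,
        1.24120803e-02,  1.64106466e-03,  4.10277858e-05]), 'tcp_pos': array([ 0.14849263, -0.65844948,  0.2312897 ]), 'orientation': array([-3.12223957e+00, -3.47637151e-01, -1.19936402e-05]), 'contact_force': array([ 0.16783966,  0.10793031, -0.2384959 ]), 'moment': array([-0.04712263,  0.01930544, -0.00869106]), 'gripper_force': 0.0, 'grip_width': 0.08568348870156242}
```

```bash
cat > h.py <<'E'
import numpy as np
from bench import r
def cloud(c,d):
    k=r.get_calibration(c);K=k["mtx"];E=np.array(k["extrinsics"])
    v,u=np.mgrid[:400,:640]
    P=np.stack([(u-K[0][2])*d/K[0][0],(v-K[1][2])*d/K[1][1],d],-1)
    W=P@E[:3,:3].T+E[:3,3]; W[d==0]=np.nan
    return W
def px(c,p):
    k=r.get_calibration(c);E=np.linalg.inv(np.array(k["extrinsics"]))
    q=k["mtx"]@(E[:3,:3]@np.array(p)+E[:3,3]);return q[:2]/q[2]
E
python3 - <<'E'
import cv2,numpy as np
from h import *
W=cloud("top",np.load("pics/top0.npy"));p=cv2.imread("pics/top0.png")
for x,y in((.506,-.086),(.52,-.027),(.337,.162),(.546,.097),(.563,.157),(.487,-.164),(.58,.232)):
    m=np.hypot(W[...,0]-x,W[...,1]-y)<.03
    z=W[m][:,2]; h,e=np.histogram(z[z>.0],bins=np.arange(0,.2,.002)); 
    print((x,y),px("top",(x,y,.12)).round(),[(round(e[i],3),int(h[i])) for i in np.nonzero(h>12)[0]])
a=cv2.resize(p[60:330,180:540],None,fx=2.2,fy=2.2,interpolation=cv2.INTER_CUBIC);cv2.imwrite("pics/top_c.png",a)
E
```

```text
(0.506, -0.086) [371. 219.] [(np.float64(0.106), 29), (np.float64(0.108), 158), (np.float64(0.11), 100), (np.float64(0.126), 54), (np.float64(0.128), 194), (np.float64(0.13), 120)]
(0.52, -0.027) [340. 212.] [(np.float64(0.106), 47), (np.float64(0.108), 151), (np.float64(0.11), 97), (np.float64(0.112), 18), (np.float64(0.118), 51), (np.float64(0.12), 214), (np.float64(0.122), 87), (np.float64(0.124), 15)]
(0.337, 0.162) [238. 310.] [(np.float64(0.0), 19), (np.float64(0.058), 87), (np.float64(0.06), 262), (np.float64(0.062), 165), (np.float64(0.064), 18)]
(0.546, 0.097) [276. 199.] [(np.float64(0.064), 19), (np.float64(0.066), 15), (np.float64(0.086), 29), (np.float64(0.088), 112), (np.float64(0.09), 77), (np.float64(0.092), 13), (np.float64(0.122), 14), (np.float64(0.132), 15), (np.float64(0.134), 57), (np.float64(0.136), 204), (np.float64(0.138), 101)]
(0.563, 0.157) [245. 190.] [(np.float64(0.086), 30), (np.float64(0.088), 123), (np.float64(0.09), 96), (np.float64(0.092), 15), (np.float64(0.102), 55), (np.float64(0.104), 181), (np.float64(0.106), 97)]
(0.487, -0.164) [412. 229.] [(np.float64(0.0), 28), (np.float64(0.106), 93), (np.float64(0.108), 368), (np.float64(0.11), 215), (np.float64(0.112), 21)]
(0.58, 0.232) [207. 181.] [(np.float64(0.0), 13), (np.float64(0.086), 76), (np.float64(0.088), 290), (np.float64(0.09), 221), (np.float64(0.092), 26)]
```

View pics/scene0.png

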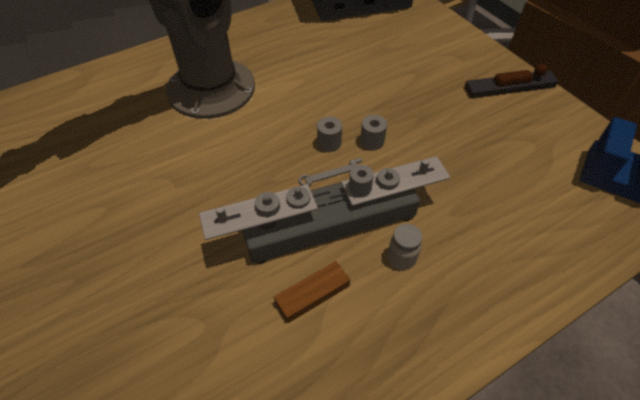

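View pics/top_c.png

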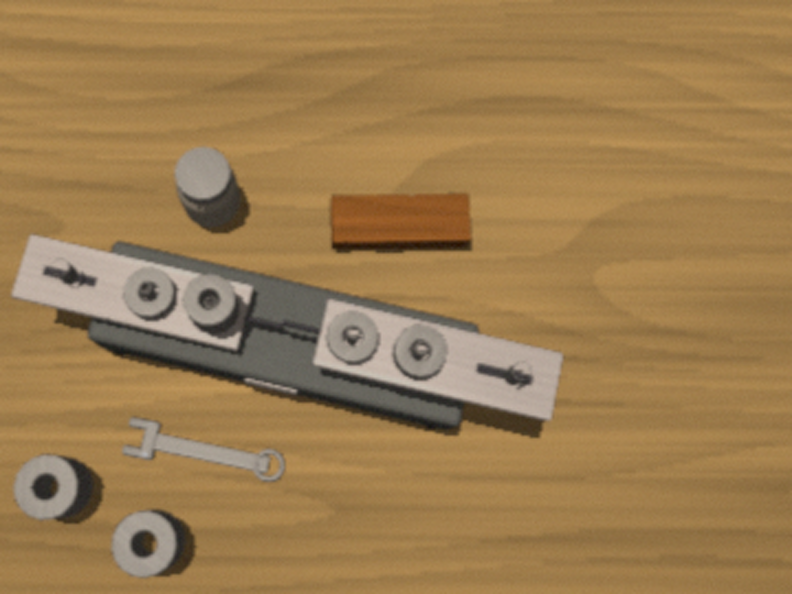

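Left pan has sunk. In the top picture, left are collar_48 at about (275,196), top 0.136, and a collar at (248,193), top 0.104, which is 16 mm above the 0.088 face. Right are collars 12 mm at (340,212) and 20 mm at (371,220). The two rings on the bench at about (201,281) and (246,307) are 60 mm tall, so they are look-alikes. 48+12 = 20+16+12 … 528 = 220+176+132, so collar_16 must go right. I'll measure it and the right post, and confirm in a crop.

```bash
cat >> h.py <<'E'
import cv2
def disc(W,x,y,z0,z1,rad):
    m=(np.hypot(W[...,0]-x,W[...,1]-y)<rad)&(W[...,2]>z0)&(W[...,2]<z1)
    q=W[m]
    h=cv2.convexHull(q[:,:2].astype(np.float32)); M=cv2.moments(h)
    c=np.array([M["m10"],M["m01"]])/M["m00"]
    return np.r_[c,np.median(q[:,2]),2*np.sqrt(M["m00"]/np.pi)],len(q),np.median(q[:,:2],0)
E
python3 - <<'E'
from h import *
for c in("top","scene"):
    W=cloud(c,np.load(f"pics/{c}0.npy"))
    for n,a in dict(c48=(.546,.097,.128,.15,.035),c16=(.563,.157,.099,.112,.032),c12=(.52,-.027,.116,.127,.032),c20=(.506,-.086,.124,.136,.032),
      lslot=(.58,.232,.115,.14,.04),rslot=(.487,-.164,.135,.16,.04),p16=(.563,.157,.115,.14,.02),p20=(.506,-.086,.137,.15,.02),p12=(.52,-.027,.137,.15,.02)).items():
        try:
            o,k,md=disc(W,*a); print(c,n,o.round(4),k,md.round(4),px(c,o[:3]).round(1))
        except Exception as e: print(c,n,"none")
p=cv2.imread("pics/scene0.png")
cv2.imwrite("pics/conf.png",cv2.resize(p[145:245,190:460],None,fx=2.9,fy=2.9,interpolation=cv2.INTER_CUBIC))
E
```

```text
top c48 [0.5485 0.0967 0.1372 0.0448] 396 [0.5475 0.0964] [275.2 195.5]
top c16 [0.562  0.1549 0.1052 0.0442] 355 [0.5605 0.1537] [247.7 192.1]
top c12 [ 0.5195 -0.0276  0.1213  0.0446] 374 [ 0.5182 -0.0272] [340.2 212.3]
top c20 [ 0.5056 -0.0857  0.1295  0.0442] 383 [ 0.5052 -0.0854] [371.  218.9]
top lslot [0.5797 0.2305 0.1219 0.0154] 24 [0.5765 0.2265] [207.8 181.2]
top rslot [ 0.4862 -0.169   0.1429  0.0153] 21 [ 0.4832 -0.1656] [416.9 228.2]
top p16 [0.5621 0.1554 0.121  0.0109] 22 [0.5602 0.1534] [246.  190.3]
top p20 [ 0.5056 -0.0859  0.1423  0.0108] 20 [ 0.5049 -0.0849] [372.  217.8]
top p12 [ 0.5193 -0.0272  0.1419  0.0102] 19 [ 0.5175 -0.0262] [340.6 210.5]
scene c48 [0.5474 0.0958 0.1368 0.0447] 372 [0.5495 0.0943] [360.9 173.8]
scene c16 [0.561  0.1549 0.1051 0.0454] 318 [0.5638 0.151 ] [388.1 176.4]
scene c12 [ 0.5182 -0.0282  0.1214  0.0449] 329 [ 0.5225 -0.0314] [297.5 195.6]
scene c20 [ 0.5046 -0.0866  0.1293  0.0451] 372 [ 0.5081 -0.0879] [266.3 201.4]
scene lslot [0.5806 0.2267 0.1206 0.012 ] 27 [0.5833 0.2244] [424.  163.2]
scene rslot [ 0.4861 -0.1705  0.1406  0.0154] 37 [ 0.491 -0.172] [219.5 210.5]
scene p16 [0.5615 0.1531 0.1203 0.0094] 26 [0.5625 0.1512] [388.4 172. ]
scene p20 [ 0.5047 -0.0865  0.1414  0.0106] 25 [ 0.5074 -0.0873] [265.7 197.5]
scene p12 [ 0.5191 -0.0287  0.1416  0.0105] 26 [ 0.5204 -0.0297] [297.  189.5]
```

View pics/conf.png

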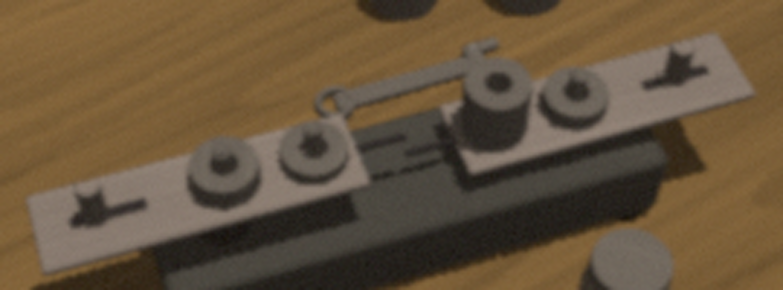

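The crop confirms it: on the sunk pan the tall collar_48 is at (497,100) and the thin collar_16 at (575,98). The right empty post is at (92,200). collar_16 is at (0.5615, 0.1549) and the post at about (0.4858, -0.1697), 7.7 mm outward in its slot. Both fit the given geometry. First I turn the tool to the balance axes.

```bash
python3 -m jog '[{"rz":-10},{"rz":-10},{"rz":-10},{"rz":-10},{"rz":-10},{"rz":-10},{"rz":-4.1},{}]'; python3 -m jog '[{"x":0.03,"y":0.054},{"x":0.03,"y":0.054},{"x":0.03,"y":0.054},{"x":0.03,"y":0.054},{"x":0.055},{"x":0.055},{"x":0.055},{"x":0.055}]'
```

```text
validation failed for argument at $[0]...
validation failed for argument at $[0]...
```

```bash
python3 -m jog '[{"fingers":0.085,"x":0,"y":0,"z":0,"rx":0,"ry":0,"rz":-10},{"fingers":0.085,"x":0,"y":0,"z":0,"rx":0,"ry":0,"rz":-10},{"fingers":0.085,"x":0,"y":0,"z":0,"rx":0,"ry":0,"rz":-10},{"fingers":0.085,"x":0,"y":0,"z":0,"rx":0,"ry":0,"rz":-10},{"fingers":0.085,"x":0,"y":0,"z":0,"rx":0,"ry":0,"rz":-10},{"fingers":0.085,"x":0,"y":0,"z":0,"rx":0,"ry":0,"rz":-10},{"fingers":0.085,"x":0,"y":0,"z":0,"rx":0,"ry":0,"rz":-4.1},{"fingers":0.085,"x":0,"y":0,"z":0,"rx":0,"ry":0,"rz":0}]'
```

```text
clock: 2.0
tcp_pos: [0.1483, -0.6585, 0.2313]
orientation: [2.463, 1.95, 0.0]
contact_force: [0.9, -0.4, -0.2]
grip_width: 0.0846
gripper_force: 0.0
```

```bash
python3 -m jog '[{"fingers":0.085,"x":0.03,"y":0.054,"z":0,"rx":0,"ry":0,"rz":0},{"fingers":0.085,"x":0.03,"y":0.054,"z":0,"rx":0,"ry":0,"rz":0},{"fingers":0.085,"x":0.03,"y":0.054,"z":0,"rx":0,"ry":0,"rz":0},{"fingers":0.085,"x":0.03,"y":0.054,"z":0,"rx":0,"ry":0,"rz":0},{"fingers":0.085,"x":0.055,"y":0,"z":0,"rx":0,"ry":0,"rz":0},{"fingers":0.085,"x":0.055,"y":0,"z":0,"rx":0,"ry":0,"rz":0},{"fingers":0.085,"x":0.055,"y":0,"z":0,"rx":0,"ry":0,"rz":0},{"fingers":0.085,"x":0.055,"y":0,"z":0,"rx":0,"ry":0,"rz":0}]'
python3 -m jog '[{"fingers":0.085,"x":0.055,"y":0,"z":0,"rx":0,"ry":0,"rz":0},{"fingers":0.085,"x":0.055,"y":0,"z":0,"rx":0,"ry":0,"rz":0},{"fingers":0.085,"x":0.055,"y":0,"z":0,"rx":0,"ry":0,"rz":0},{"fingers":0.085,"x":0.055,"y":0,"z":0,"rx":0,"ry":0,"rz":0},{"fingers":0.085,"x":0.055,"y":0,"z":0,"rx":0,"ry":0,"rz":0},{"fingers":0.085,"x":0.055,"y":0,"z":0,"rx":0,"ry":0,"rz":0},{"fingers":0.085,"x":0.055,"y":0,"z":0,"rx":0,"ry":0,"rz":0},{"fingers":0.085,"x":0.055,"y":0,"z":0,"rx":0,"ry":0,"rz":0}]'
cat >> h.py <<'E'
from scipy.spatial.transform import Rotation as Ro
def rel(p):
    o=r.get_obs();return np.round(Ro.from_rotvec(o["orientation"]).inv().apply(np.array(p)-o["tcp_pos"])*1000,1)
E
python3 -c "
from h import *
o=r.get_obs();print(o['joints'].round(2),rel([.5615,.1549,.092]))"
```

```text
clock: 3.0
tcp_pos: [0.4368, -0.375, 0.2315]
orientation: [2.463, 1.949, 0.0]
contact_force: [1.1, -0.3, 0.7]
grip_width: 0.0847
gripper_force: 0.0
clock: 4.0
tcp_pos: [0.5372, 0.0532, 0.2316]
orientation: [2.464, 1.948, 0.001]
contact_force: [1.6, -0.2, 0.8]
grip_width: 0.0847
gripper_force: 0.0
[ 0.25  0.31 -0.57  1.85  0.19  1.04 -0.62] [1.046e+02 1.000e-01 1.396e+02]
```

```bash
python3 -m jog '[{"fingers":0.085,"x":0.05,"y":0,"z":0,"rx":0,"ry":0,"rz":0},{"fingers":0.085,"x":0.05,"y":0,"z":0,"rx":0,"ry":0,"rz":0},{"fingers":0.085,"x":0.0046,"y":0,"z":0,"rx":0,"ry":0,"rz":0},{"fingers":0.085,"x":0,"y":0,"z":0.04,"rx":0,"ry":0,"rz":0},{"fingers":0.085,"x":0,"y":0,"z":0.04,"rx":0,"ry":0,"rz":0},{"fingers":0.085,"x":0,"y":0,"z":0.03,"rx":0,"ry":0,"rz":0},{"fingers":0.085,"x":0,"y":0,"z":0.02,"rx":0,"ry":0,"rz":0},{"fingers":0.085,"x":0,"y":0,"z":0,"rx":0,"ry":0,"rz":0}]'
python3 -c "
from h import *
print(rel([.5615,.1549,.092]))"
```

```text
clock: 5.0
tcp_pos: [0.56, 0.1526, 0.1002]
orientation: [-2.462, -1.95, 0.004]
contact_force: [-0.8, 0.6, -0.3]
grip_width: 0.0847
gripper_force: 0.0
[2.6 1.  8.2]
```

```bash
python3 -m jog '[{"fingers":0.085,"x":0.0026,"y":0.001,"z":0.0082,"rx":0,"ry":0,"rz":0},{"fingers":0.085,"x":0,"y":0,"z":0,"rx":0,"ry":0,"rz":0}]'
python3 -c "
from h import *
print(rel([.5615,.1549,.092]))"
```

```text
clock: 5.25
tcp_pos: [0.5627, 0.1561, 0.0936]
orientation: [2.462, 1.951, 0.002]
contact_force: [-0.5, 0.4, 0.8]
grip_width: 0.0852
gripper_force: 0.0
[-1.5 -0.9  1.6]
```

```bash
python3 -m jog '[{"fingers":0.085,"x":-0.001,"y":-0.0005,"z":0.0012,"rx":0,"ry":0,"rz":0},{"fingers":0.04,"x":0,"y":0,"z":0,"rx":0,"ry":0,"rz":0},{"fingers":0.04,"x":0,"y":0,"z":0,"rx":0,"ry":0,"rz":0},{"fingers":0.04,"x":0,"y":0,"z":0,"rx":0,"ry":0,"rz":0},{"fingers":0.04,"x":0,"y":0,"z":0,"rx":0,"ry":0,"rz":0},{"fingers":0.04,"x":0,"y":0,"z":0,"rx":0,"ry":0,"rz":0},{"fingers":0.04,"x":0,"y":0,"z":0,"rx":0,"ry":0,"rz":0}]' 40
python3 -c "
from h import *
print(rel([.5615,.1549,.092]))"
```

```text
clock: 6.12
tcp_pos: [0.5616, 0.1549, 0.0925]
orientation: [2.462, 1.951, 0.0]
contact_force: [-1.4, -0.8, 6.3]
grip_width: 0.0442
gripper_force: 40.8
[-0.  -0.1  0.5]
```

```bash
python3 -m jog '[{"fingers":0.04,"x":0,"y":0,"z":-0.005,"rx":0,"ry":0,"rz":0},{"fingers":0.04,"x":0,"y":0,"z":-0.01,"rx":0,"ry":0,"rz":0},{"fingers":0.04,"x":0,"y":0,"z":-0.02,"rx":0,"ry":0,"rz":0},{"fingers":0.04,"x":0,"y":0,"z":-0.025,"rx":0,"ry":0,"rz":0},{"fingers":0.04,"x":0,"y":0,"z":-0.02,"rx":0,"ry":0,"rz":0},{"fingers":0.04,"x":0,"y":0,"z":0,"rx":0,"ry":0,"rz":0},{"fingers":0.04,"x":0,"y":0,"z":0,"rx":0,"ry":0,"rz":0}]'
python3 - <<'E'
from h import *
for c in("scene","top"):
    p,d=r.grab_frame(c);cv2.imwrite(f"pics/{c}1.png",cv2.cvtColor(p,cv2.COLOR_RGB2BGR));np.save(f"pics/{c}1.npy",d)
o=r.get_obs();print(o["tcp_pos"],o["contact_force"],px("scene",o["tcp_pos"]),px("top",o["tcp_pos"]))
a=cv2.imread("pics/scene1.png");u,v=px("scene",o["tcp_pos"]).astype(int)
b=cv2.imread("pics/top1.png");s,t=px("top",o["tcp_pos"]).astype(int)
z=lambda im,u,v:cv2.resize(im[max(v-45,0):v+45,u-60:u+60],(390,293),interpolation=cv2.INTER_CUBIC)
cv2.imwrite("pics/g1.png",np.hstack([z(a,u,v),z(b,s,t)]))
E
```

```text
clock: 7.0
tcp_pos: [0.5612, 0.1546, 0.1714]
orientation: [-2.462, -1.951, 0.001]
contact_force: [-0.0, -0.4, -2.0]
grip_width: 0.0434
gripper_force: 41.3
[0.56087422 0.15455893 0.17088862] [-0.78705353 -0.35007077 -2.15805363] [392.00731156 154.04096731] [241.54329167 184.71787782]
```

View pics/g1.png

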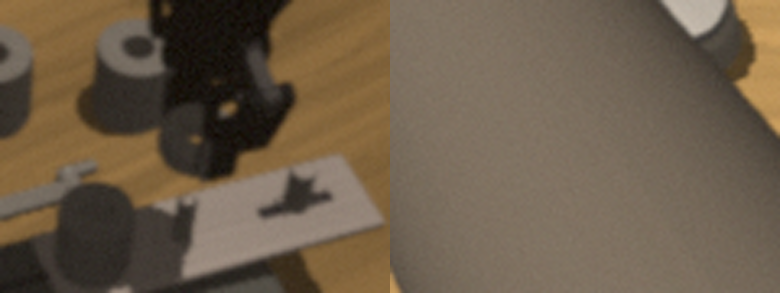

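The collar is in hand (left half, about (198,140)), close to the projected TCP, with about 2 N of weight. I'll fit its axis and underside from the scene depth.

Run:
```python
from h import *
from scipy.optimize import least_squares
W=cloud("scene",np.load("pics/scene1.npy"))
o=r.get_obs();R=Ro.from_rotvec(o["orientation"]);t=o["tcp_pos"]
q=R.inv().apply((W-t).reshape(-1,3))*1000
m=(np.abs(q[:,0])<32)&(np.abs(q[:,1])<32)&(q[:,2]>-25)&(q[:,2]<15);q=q[m]
s=q[q[:,0]<-8]
print(len(s)); 
for a in range(-24,14,3):
    b=s[(s[:,2]>=a)&(s[:,2]<a+3)]
    if len(b)>3: print(a,len(b),np.percentile(np.hypot(b[:,0],b[:,1]),[10,50,90]).round(1),b[:,:2].min(0).round(1),b[:,:2].max(0).round(1))
w=s[(s[:,2]>-11)&(s[:,2]<1)]
f=least_squares(lambda c:np.hypot(w[:,0]-c[0],w[:,1]-c[1])-23,[0,0],loss="soft_l1"); print("centre tool mm",f.x.round(2),len(w))
```

```text
219
-24 7 [25.9 28.1 30.9] [-12.5 -25.4] [-8.4 30.1]
-21 9 [25.3 26.5 31.3] [-13.  -28.3] [-8.9 31.5]
-18 19 [17.  24.7 29.9] [-20.9 -27.9] [-8.  31.4]
-15 91 [12.9 18.8 24.2] [-23.  -27.8] [-8.1 32. ]
-12 31 [16.9 22.7 28.9] [-23.5 -26.1] [-8.1 30.6]
-9 14 [21.6 23.  28.9] [-22.6 -26.3] [-9.5 27.9]
-6 20 [21.3 22.4 28.1] [-22.2 -25.8] [-8.4 26.8]
-3 12 [20.8 21.9 22.8] [-22.2  -6. ] [-10.  18.]
0 8 [20.4 21.  22.3] [-22.3  -6.9] [-9.7 18. ]
centre tool mm [ 0.54 -0.5 ] 68
```

```bash
python3 -m jog '[{"fingers":0.04,"x":-0.03,"y":0,"z":0,"rx":0,"ry":0,"rz":0},{"fingers":0.04,"x":-0.055,"y":0,"z":0,"rx":0,"ry":0,"rz":0},{"fingers":0.04,"x":-0.055,"y":0,"z":0,"rx":0,"ry":0,"rz":0},{"fingers":0.04,"x":-0.055,"y":0,"z":0,"rx":0,"ry":0,"rz":0},{"fingers":0.04,"x":-0.055,"y":0,"z":0,"rx":0,"ry":0,"rz":0},{"fingers":0.04,"x":-0.05,"y":0,"z":0,"rx":0,"ry":0,"rz":0},{"fingers":0.04,"x":-0.03,"y":0,"z":0,"rx":0,"ry":0,"rz":0},{"fingers":0.04,"x":0,"y":0,"z":0,"rx":0,"ry":0,"rz":0}]'
python3 - <<'E'
from h import *
p,d=r.grab_frame("scene");cv2.imwrite("pics/s2.png",cv2.cvtColor(p,cv2.COLOR_RGB2BGR));np.save("pics/s2.npy",d)
o=r.get_obs();print(rel([.4858,-.1697,.144]),o["contact_force"].round(2),o["joints"].round(2))
W=cloud("scene",d);R=Ro.from_rotvec(o["orientation"]);q=R.inv().apply((W-o["tcp_pos"]).reshape(-1,3))*1000
rr=np.hypot(q[:,0],q[:,1])
s=q[(rr<21.5)&(np.abs(q[:,2]+13.5)<6)&(np.abs(q[:,1])<17)];print(len(s))
for _ in range(4):
    A=np.c_[s[:,:2],np.ones(len(s))];c=np.linalg.lstsq(A,s[:,2],rcond=None)[0];e=s[:,2]-A@c;s=s[np.abs(e)<2.5]
print("top plane slope deg",np.degrees(c[:2]).round(1),"z",c[2].round(2),len(s),s[:,:2].min(0),s[:,:2].max(0))
E
```

```text
clock: 8.1
tcp_pos: [0.4847, -0.1693, 0.171]
orientation: [-2.466, -1.944, 0.003]
contact_force: [-0.3, -0.4, -1.9]
grip_width: 0.0435
gripper_force: 41.3
[-2.4  0.9 27.2] [ 1.03  0.56 -2.01] [ 0.62  0.33 -0.5   1.97  0.2   0.89 -0.21]
93
top plane slope deg [0.7 0.5] z -13.18 85 [-20.73691322 -15.11170031] [20.21202642 16.78410778]
```

```bash
python3 -m jog '[{"fingers":0.04,"x":0,"y":0,"z":0.01,"rx":0,"ry":0,"rz":0},{"fingers":0.04,"x":0,"y":0,"z":0,"rx":0,"ry":0,"rz":0},{"fingers":0.04,"x":0,"y":0,"z":0,"rx":0,"ry":0,"rz":0}]'
python3 -c "
from h import *
print(rel([.4858,-.1697,.144]))"
```

```text
clock: 8.52
tcp_pos: [0.4864, -0.1655, 0.1617]
orientation: [-2.46, -1.953, 0.0]
contact_force: [0.6, -1.1, -0.9]
grip_width: 0.0436
gripper_force: 41.2
[-4.3  0.4 17.7]
```

```bash
python3 -m jog '[{"fingers":0.04,"x":-0.0045,"y":0.0004,"z":0.008,"rx":0,"ry":0,"rz":0},{"fingers":0.04,"x":0,"y":0,"z":0,"rx":0,"ry":0,"rz":0},{"fingers":0.04,"x":0,"y":0,"z":0,"rx":0,"ry":0,"rz":0},{"fingers":0.04,"x":0,"y":0,"z":0,"rx":0,"ry":0,"rz":0}]'
python3 -c "
from h import *
print(rel([.4858,-.1697,.144]),r.get_obs()['contact_force'].round(2))"
```

```text
clock: 9.02
tcp_pos: [0.4857, -0.1708, 0.1541]
orientation: [2.462, 1.951, 0.0]
contact_force: [0.8, -0.3, -1.8]
grip_width: 0.0435
gripper_force: 41.2
[ 1.1 -0.2 10.1] [ 0.8  -0.34 -1.78]
```

```bash
python3 -m jog '[{"fingers":0.04,"x":0.0006,"y":0,"z":0.004,"rx":0,"ry":0,"rz":0},{"fingers":0.04,"x":0,"y":0,"z":0.002,"rx":0,"ry":0,"rz":0},{"fingers":0.04,"x":0,"y":0,"z":0.002,"rx":0,"ry":0,"rz":0},{"fingers":0.04,"x":0,"y":0,"z":0.002,"rx":0,"ry":0,"rz":0},{"fingers":0.04,"x":0,"y":0,"z":0,"rx":0,"ry":0,"rz":0},{"fingers":0.04,"x":0,"y":0,"z":0,"rx":0,"ry":0,"rz":0}]'
python3 -c "
from h import *
print(rel([.4858,-.1697,.144]),r.get_obs()['contact_force'].round(2))"
```

```text
clock: 9.78
tcp_pos: [0.4858, -0.1702, 0.1439]
orientation: [2.462, 1.951, 0.0]
contact_force: [-0.3, -0.5, -1.5]
grip_width: 0.0434
gripper_force: 41.3
[ 0.5 -0.1 -0.1] [-0.3  -0.51 -1.47]
```

```bash
python3 -m jog '[{"fingers":0.04,"x":0,"y":0,"z":0.002,"rx":0,"ry":0,"rz":0},{"fingers":0.04,"x":0,"y":0,"z":0.002,"rx":0,"ry":0,"rz":0},{"fingers":0.04,"x":0,"y":0,"z":0,"rx":0,"ry":0,"rz":0},{"fingers":0.04,"x":0,"y":0,"z":0,"rx":0,"ry":0,"rz":0}]'
cat >> h.py <<'E'
def pan(name=None):
    p,d=r.grab_frame("scene")
    if name: cv2.imwrite(f"pics/{name}.png",cv2.cvtColor(p,cv2.COLOR_RGB2BGR))
    W=cloud("scene",d);o=r.get_obs()
    B=np.array([.4861,-.1695]);u=np.array([.2278,.9737]);v=np.array([.9737,-.2278])
    for n,c0,lo,hi in(("R",np.array([.5051,-.0861]),-115,60),("L",np.array([.5615,.1549]),-60,125)):
        q=W[...,:2]-c0;a=q@u*1000;b=q@v*1000;z=W[...,2]
        m=(a>lo)&(a<hi)&(np.abs(b)<27)&(z>.082)&(z<.116);zz=z[m]*1000
        h,e=np.histogram(zz,bins=np.arange(82,117,2)); print(n,{int(e[i]):int(h[i]) for i in np.nonzero(h>20)[0]})
    print(o["tcp_pos"].round(4),o["contact_force"].round(2),o["moment"].round(3))
E
python3 -c "
from h import *
pan('s3')"
```

```text
clock: 10.28
tcp_pos: [0.4857, -0.1702, 0.1399]
orientation: [-2.462, -1.952, 0.0]
contact_force: [0.5, -0.7, -1.8]
grip_width: 0.0438
gripper_force: 41.3
R {106: 124, 108: 690, 110: 444, 112: 64, 114: 31}
L {86: 200, 88: 786, 90: 450, 92: 42}
[ 0.4858 -0.1703  0.1399] [ 0.66  0.4  -1.62] [ 0.005 -0.018  0.002]
```

```bash
python3 -m jog '[{"fingers":0.04,"x":0,"y":0,"z":0.004,"rx":0,"ry":0,"rz":0},{"fingers":0.04,"x":0,"y":0,"z":0.005,"rx":0,"ry":0,"rz":0},{"fingers":0.04,"x":0,"y":0,"z":0.005,"rx":0,"ry":0,"rz":0},{"fingers":0.04,"x":0,"y":0,"z":0.005,"rx":0,"ry":0,"rz":0},{"fingers":0.04,"x":0,"y":0,"z":0.004,"rx":0,"ry":0,"rz":0},{"fingers":0.04,"x":0,"y":0,"z":0,"rx":0,"ry":0,"rz":0},{"fingers":0.04,"x":0,"y":0,"z":0,"rx":0,"ry":0,"rz":0}]'
python3 -c "
from h import *
pan('s4')"
```

```text
clock: 11.2
tcp_pos: [0.4859, -0.1703, 0.117]
orientation: [2.462, 1.951, 0.0]
contact_force: [0.2, -0.8, -1.8]
grip_width: 0.0433
gripper_force: 41.3
R {106: 98, 108: 562, 110: 435, 112: 50, 114: 26}
L {86: 203, 88: 742, 90: 487, 92: 45}
[ 0.4859 -0.1703  0.1171] [-0.68  0.11 -2.4 ] [ 0.     0.048 -0.033]
```

Threaded: the underside is 30 mm below the post tip, and the pan is still up with no force. I'll lower it gently with the pan to level.

```bash
python3 -m jog '[{"fingers":0.04,"x":0,"y":0,"z":0.002,"rx":0,"ry":0,"rz":0},{"fingers":0.04,"x":0,"y":0,"z":0.002,"rx":0,"ry":0,"rz":0},{"fingers":0.04,"x":0,"y":0,"z":0.002,"rx":0,"ry":0,"rz":0},{"fingers":0.04,"x":0,"y":0,"z":0.002,"rx":0,"ry":0,"rz":0},{"fingers":0.04,"x":0,"y":0,"z":0.002,"rx":0,"ry":0,"rz":0},{"fingers":0.04,"x":0,"y":0,"z":0.002,"rx":0,"ry":0,"rz":0},{"fingers":0.04,"x":0,"y":0,"z":0.002,"rx":0,"ry":0,"rz":0},{"fingers":0.04,"x":0,"y":0,"z":0,"rx":0,"ry":0,"rz":0}]'
python3 -m jog '[{"fingers":0.04,"x":0,"y":0,"z":0,"rx":0,"ry":0,"rz":0},{"fingers":0.04,"x":0,"y":0,"z":0,"rx":0,"ry":0,"rz":0},{"fingers":0.04,"x":0,"y":0,"z":0,"rx":0,"ry":0,"rz":0},{"fingers":0.04,"x":0,"y":0,"z":0,"rx":0,"ry":0,"rz":0}]'
python3 -c "
from h import *
pan('s5')"
```

```text
clock: 12.25
tcp_pos: [0.4857, -0.1703, 0.1027]
orientation: [-2.462, -1.951, 0.0]
contact_force: [-0.6, -0.8, -0.5]
grip_width: 0.0433
gripper_force: 41.4
clock: 12.75
tcp_pos: [0.4857, -0.1703, 0.1029]
orientation: [2.462, 1.952, -0.0]
contact_force: [-0.4, -0.6, -0.5]
grip_width: 0.0435
gripper_force: 41.4
R {96: 60, 98: 458, 100: 514, 102: 78, 104: 39, 106: 27, 108: 42, 110: 104, 112: 91, 114: 80}
L {96: 331, 98: 851, 100: 291, 102: 21}
[ 0.4857 -0.1703  0.1029] [-0.98  0.03  0.06] [-0.025  0.096 -0.017]
```

```bash
python3 -m jog '[{"fingers":0.055,"x":0,"y":0,"z":0,"rx":0,"ry":0,"rz":0},{"fingers":0.065,"x":0,"y":0,"z":0,"rx":0,"ry":0,"rz":0},{"fingers":0.08,"x":0,"y":0,"z":0,"rx":0,"ry":0,"rz":0},{"fingers":0.085,"x":0,"y":0,"z":0,"rx":0,"ry":0,"rz":0},{"fingers":0.085,"x":0,"y":0,"z":0,"rx":0,"ry":0,"rz":0},{"fingers":0.085,"x":0,"y":0,"z":0,"rx":0,"ry":0,"rz":0}]' 20
python3 -m jog '[{"fingers":0.085,"x":0,"y":0,"z":-0.01,"rx":0,"ry":0,"rz":0},{"fingers":0.085,"x":0,"y":0,"z":-0.02,"rx":0,"ry":0,"rz":0},{"fingers":0.085,"x":0,"y":0,"z":-0.03,"rx":0,"ry":0,"rz":0},{"fingers":0.085,"x":0,"y":0,"z":-0.04,"rx":0,"ry":0,"rz":0},{"fingers":0.085,"x":-0.04,"y":0,"z":-0.03,"rx":0,"ry":0,"rz":0},{"fingers":0.085,"x":-0.06,"y":0,"z":0,"rx":0,"ry":0,"rz":0},{"fingers":0.085,"x":-0.06,"y":0,"z":0,"rx":0,"ry":0,"rz":0},{"fingers":0.085,"x":-0.06,"y":0,"z":0,"rx":0,"ry":0,"rz":0}]'
python3 -m jog '[{"fingers":0.085,"x":-0.05,"y":0,"z":0,"rx":0,"ry":0,"rz":0},{"fingers":0.085,"x":-0.05,"y":0,"z":0,"rx":0,"ry":0,"rz":0},{"fingers":0.085,"x":0,"y":0,"z":0,"rx":0,"ry":0,"rz":0},{"fingers":0.085,"x":0,"y":0,"z":0,"rx":0,"ry":0,"rz":0},{"fingers":0.085,"x":0,"y":0,"z":0,"rx":0,"ry":0,"rz":0},{"fingers":0.085,"x":0,"y":0,"z":0,"rx":0,"ry":0,"rz":0},{"fingers":0.085,"x":0,"y":0,"z":0,"rx":0,"ry":0,"rz":0},{"fingers":0.085,"x":0,"y":0,"z":0,"rx":0,"ry":0,"rz":0}]'
python3 -m jog '[{"fingers":0.085,"x":0,"y":0,"z":0,"rx":0,"ry":0,"rz":0},{"fingers":0.085,"x":0,"y":0,"z":0,"rx":0,"ry":0,"rz":0},{"fingers":0.085,"x":0,"y":0,"z":0,"rx":0,"ry":0,"rz":0},{"fingers":0.085,"x":0,"y":0,"z":0,"rx":0,"ry":0,"rz":0},{"fingers":0.085,"x":0,"y":0,"z":0,"rx":0,"ry":0,"rz":0},{"fingers":0.085,"x":0,"y":0,"z":0,"rx":0,"ry":0,"rz":0},{"fingers":0.085,"x":0,"y":0,"z":0,"rx":0,"ry":0,"rz":0},{"fingers":0.085,"x":0,"y":0,"z":0,"rx":0,"ry":0,"rz":0}]'
python3 - <<'E'
from h import *
pan('s6')
p,d=r.grab_frame("top");cv2.imwrite("pics/top6.png",cv2.cvtColor(p,cv2.COLOR_RGB2BGR));W=cloud("top",d)
print(disc(W,.4858,-.1697,.111,.125,.032))
a=cv2.imread("pics/s6.png")[145:245,190:460];b=cv2.imread("pics/top6.png")[140:260,180:504]
cv2.imwrite("pics/f6.png",np.vstack([cv2.resize(a,(780,289),interpolation=2),cv2.resize(b,(780,289),interpolation=2)]))
E
```

```text
clock: 13.55
tcp_pos: [0.4857, -0.1703, 0.1029]
orientation: [2.462, 1.952, 0.0]
contact_force: [0.0, -0.7, 0.8]
grip_width: 0.0853
gripper_force: 0.0
clock: 14.55
tcp_pos: [0.4351, -0.3862, 0.2341]
orientation: [2.46, 1.951, 0.001]
contact_force: [1.7, -0.5, 0.5]
grip_width: 0.0845
gripper_force: 0.0
clock: 15.55
tcp_pos: [0.4128, -0.4816, 0.233]
orientation: [2.461, 1.952, -0.0]
contact_force: [0.8, -0.1, -0.1]
grip_width: 0.085
gripper_force: 0.0
clock: 16.55
tcp_pos: [0.4127, -0.4818, 0.2329]
orientation: [-2.462, -1.952, -0.0]
contact_force: [-0.7, -0.1, 0.1]
grip_width: 0.085
gripper_force: 0.0
R {96: 57, 98: 505, 100: 493, 102: 85, 104: 53, 106: 38, 108: 56, 110: 111, 112: 110, 114: 212}
L {96: 263, 98: 840, 100: 355, 102: 28}
[ 0.4127 -0.4818  0.2329] [ 0.17 -0.37 -0.33] [-0.02  -0.016 -0.019]
(array([ 0.48669047, -0.16929132,  0.11570813,  0.0445885 ]), 389, array([ 0.48626419, -0.1680552 ]))
```

View pics/f6.png

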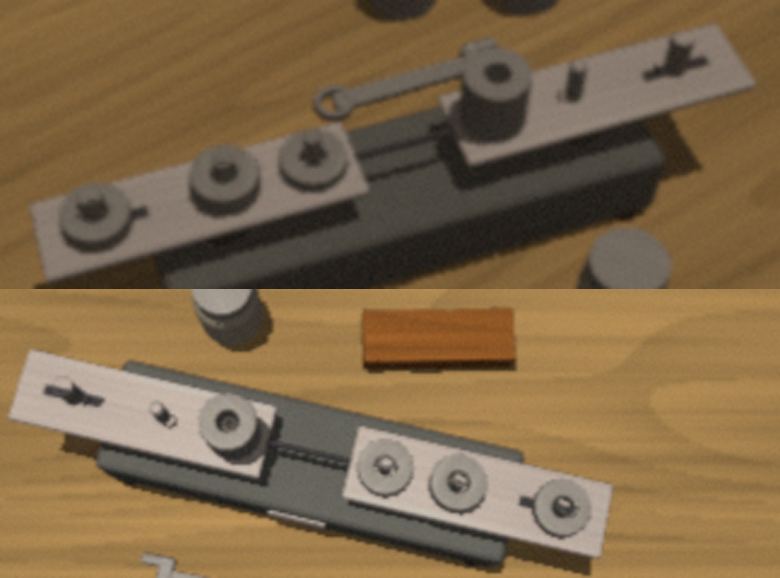

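The picture shows collar_16 flat on the right outer post (scene crop (95,213), top crop (562,505)). Its top is at 0.1157, which is the pan face plus 16 mm. Both pans are level and the pointers are in line. Waiting was over 3 s, so I'm handing in.

```bash
python3 -c "
from bench import r
print(r.hand_in())"
```

```text
the job is handed in; nothing more can be done
None
```

I moved collar_16 from the sunk left pan onto the right pan's empty post; it lies flat, both pans measured level, and the job is handed in at about 17 s on the robot's clock (result not reported back).

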